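# Put the pantry hob back together after cleaning: burner caps on, knob on, press and hold

### The job

The gas hob has just been cleaned (the gas is off): set each of the two washed burner caps squarely into the burner that it fits and let go of it, then pick up the loose knob, turn it so that the flat in its hole matches the flat of the bare brass spindle, and push it fully home. Keep the knob pressed all the way down against the spindle's spring, as one does to make the spark, and finish while still holding it pressed. Leave the jars, jar lids and spoon where they are.

Things in the scene. Friction and masses are not known exactly. Their poses are not given: they have to be found in the camera images.
- cap_large: Large burner cap, loose on the cork mat: black enamelled, slightly domed round plate, 58 mm across, on a bright steel locating ring (36 mm across, chamfered). 140 g. Origin: centre of its underside (foot of the ring), z up. Heights above it: ring 0 to 8 mm, the plate's upright rim 8 to 15 mm (grip it here), top 17.5 mm. Any yaw will do.
- cap_small: Small burner cap, loose on the cork mat: as the large one, with the same heights, but the plate 44 mm and the ring 26 mm across. 80 g. Origin: centre of its underside (foot of the ring), z up. Any yaw will do.
- burner_large_seat (a point): Where the large cap's origin lies once seated, on the large burner's axis, z up; 8 mm below the crown's top edge, 18 mm above the hob's deck. The burner's aluminium crown is 53 mm across, its round mouth 39 mm (chamfered to 42 mm) and 10 mm deep; the seated cap's plate rests on the crown's rim. It may be the left or the right burner.
- burner_small_seat (a point): The same for the small cap on the other, small burner: crown 41 mm across, mouth 29 mm (chamfered to 32 mm), same heights.
- knob: Loose black metal knob, 110 g, on the cork mat, underside down. Origin: centre of its underside, z up. Skirt 42 mm across, 12 mm high; on it a grip bar 40 mm long (knob's x), 16 mm wide, 12 to 28 mm above the underside. White line on the bar's +x half. D hole from below, 12 mm deep: 13.6 mm circle with a flat on the +x side, 1.5 mm from the axis; mouth chamfered 1 mm.
- knob_pointer (a point): The end of the knob's white line: on the +x end face of its grip bar, 20 mm from the knob's axis and 20 mm above its underside.
- spindle_seat (a point): The knob's origin once fully home on the bare brass D-shaped spindle at the hob's front: on its axis, 12 mm below the tip, z up; sinks with the spindle. Spindle 12 mm across, its bright flat, 0.5 mm from the axis, faces the point's +x: knob and point need the same yaw (within 0.15 rad). At a wrong yaw the knob sits on the tip, too high; forced on (over 12 N) it is askew and does not count.
- tap: The bare spindle's valve: black bezel 33 mm across on the hob's deck. Origin: centre of its underside on the deck, 10 mm below spindle_seat. There are two valves, 100 mm apart; which one is bare varies, the other has an equal knob on, its top 38 mm above the deck.
- hob: Steel table-top hob, 460 mm wide (y), 300 mm deep (x), flat deck 55 mm above the worktop. Origin: centre of its underside; its front edge, with the two valves, faces -x. The burners stand 210 mm apart.
- mat: Cork mat 240 by 230 mm, 4 mm thick, right of the hob, fixed; two caps, knob and a black jar lid lie on it some 105 mm apart, in any order. Origin: centre of its underside.
- spindle (a joint): How far the spindle is pressed in, m: 0 is out, 0.005 is fully in, against a stop. Its spring takes 3 N to start and 7 N at the stop, and pushes it out again when let go.
- jar_black: Bystander: glass jar with a black lid, 68 mm in diameter, 98 mm high, beyond the mat. Origin: centre of its underside.
- jar_red: Bystander: glass jar with a red lid, 76 mm in diameter, 125 mm high, left of the hob. Origin: centre of its underside.
- jar_white: Bystander: glass jar with a white lid, 86 mm in diameter, 140 mm high, left of the hob. Origin: centre of its underside.
- lid_black: Bystander on the cork mat: plain black jar lid, 62 mm in diameter, 13 mm high, resting on the mat all round with a raised rim on top (not a burner cap). Origin: centre of its underside.
- lid_white: Bystander: white jar lid, 66 mm in diameter, 13 mm high, lying beyond the mat. Origin: centre of its underside.
- spoon: Bystander: wooden spoon 260 mm long, lying in front of the hob. Origin: centre of its underside.
Things that resemble listed ones, but are neither listed nor needed, are in the scene too. What is shaped like the cap_small but pink, purple or turquoise is not meant.

How it is judged (in metres and radians):
On the way, in this order (a step that is already met when the one before it is completed fails the run):
1. each cap sits squarely in its own burner and is let go (horizontal distance between cap_large and burner_large_seat below 0.0035 m and z of cap_large in the frame of burner_large_seat between -0.002 and 0.002 m and angle between each of cap_large, cap_small's own z axis and vertical below 0.06 rad and contact force between the fingers and cap_large below 0.2 N and horizontal distance between cap_small and burner_small_seat below 0.0035 m and z of cap_small in the frame of burner_small_seat between -0.002 and 0.002 m and contact force between the fingers and cap_small below 0.2 N), for 0.2 s.
2. the knob is on the bare spindle, flat to flat and fully home (horizontal distance between knob and spindle_seat below 0.0035 m and z of knob in the frame of spindle_seat between -0.002 and 0.002 m and angle between the x axis of knob and the x axis of spindle_seat, either way round below 0.3 rad and x of knob_pointer in the frame of spindle_seat above 0.015 m and angle between knob's own z axis and vertical below 0.1 rad), for 0.2 s.
At the end, for the whole second after the job is handed in: Each cap in its burner (3.5 mm off axis, 2 mm in height, 0.06 rad tilt), not touched; knob fully home on the bare spindle (3.5 mm off axis, 2 mm in height, 0.3 rad of its angle, 0.1 rad tilt), pressed by the fingers (over 3 N), spindle in by over 4 mm; jars, lids, spoon moved under 30 mm (all of step 1 and all of step 2 and value of joint spindle above 0.004 m and contact force between the fingers and knob above 3 N); the arm keeps its last pose, push and grip.
It fails at once if a jar is moved by more than 30 mm (distance of any of jar_black, jar_red, jar_white from where it was at the start of the episode above 0.03 m).
It fails at once if a jar lid is moved by more than 30 mm (distance of any of lid_black, lid_white from where it was at the start of the episode above 0.03 m).
It fails at once if a spoon is moved by more than 30 mm (distance of spoon from where it was at the start of the episode above 0.03 m).
It also fails if it takes over 72 s, if anything falls off the work surface, if the arm or the gripper's body presses on something with over 40 N, if the wrist force passes 120 N, or if a joint passes its speed limit or range.

### The arm

A 7-joint arm with a two-finger parallel gripper is mounted at the origin on the work surface. World frame = base frame: x ahead of the robot, y to its left, z up, the work surface at z = 0. Lengths are in mm, angles in rad, forces in N, time in s.
With the tool pointing down it reaches from about 400 to 900 mm from the base axis. Payload 5.5 kg.
Tool frame: the origin (TCP) lies midway between the tips of the shut fingers; the grasp point (between the pads) lies 19 mm behind it (r.grip_point_offset is the distance from the TCP to the grasp point, in mm); z points along the fingers, y is the line along which they close (so a half turn about z gives the same grasp; the last joint's range is limited). The gripper opens to 85 mm and grips with 20 to 120 N. Pads are 22 mm wide; open, the fingers measure 114 mm over their backs; the gripper's body (76 mm by 85 mm) begins 54 mm behind the grasp point. The pads swing forward as they close: fully open they stand 13 mm farther back than shut.
Start: joints at [-1.005, 0.501, -0.427, 1.55, 0.221, 1.138, -0.21], TCP at [193.787, 620.441, 203.01] pointing down, gripper open.
Joint ranges: [-2.88, 2.88], [-0.31, 2.03], [-1.54, 1.56], [0.2, 2.42], [-1.41, 4.55], [0.19, 2.02], [-2.57, 2.57]. Speed limits (rad/s): [2.57, 2.57, 3.14, 3.14, 3.14, 3.14, 3.14].

### API

Orientations are given as [roll, pitch, yaw] about the fixed x, y, z axes, in that order (R = Rz(yaw) Ry(pitch) Rx(roll)).
In Python, from cell import r gives the robot as it stands.
- The arm moves only by the tool send_rows, never from a script. Its argument "moves" is text: rows parted by semicolons, each of 7 numbers parted by spaces: the shift along the tool's x, y, z in m, then the turn, a rotation vector about the tool's x, y, z in degrees, then the opening, from -1 (shut) to 1 (fully open). In form: x y z rx ry rz hand; .... A call has 1 to 20 rows; each row is the pose to reach, as a shift and turn from the pose commanded when the call began, along the tool's axes at that moment; what a row does not reach only later rows make up. A row lasts 1/8 s, in which the tool goes at most 62.5 mm and 10.7 degrees, less where a joint would pass 70% of its speed; a pose out of reach is approached as far as the arm can. A call with a gripper value outside its range is refused whole. The fingers move at their own pace and stop on an object; "grip_force" is the grip in N (left out, the last holds). Time passes only in rows, so rows that repeat a pose let the fingers close. It gives the time, the measured TCP pose, the force, the opening and the grip force at its end, in the units of the state.
- r.get_state(): the state, without advancing time (a new reading comes with each control period).
- r.camera(name): name is "side" or "top" or "wrist"; returns (picture, depth): 480x640x3 uint8, red, green, blue; 480x640 float32, mm along the optical axis (not along the pixel's ray), 0 where there is no reading.
- r.calibration(name): a dict with "K" (3x3 intrinsics, pixels), "cam_to_world" (4x4, takes a point from camera to world coordinates); the wrist camera has in their place "T_tool_cam" (4x4, takes a point from camera to tool coordinates, whose origin is the TCP and whose axes are the flange's). Camera axes: x right, y up, looking along -z (the intrinsics and any distortion apply to the point x, -y, -z); pixel columns grow to the right and rows downward; lengths in mm; the calibration is good to about 2 mm. A picture is of the moment at which its call begins: read the wrist's pose just before it. calibration takes no time and is no camera call.
- r.sign_off(): hands the job in; it is judged then, once.
Trained networks look in the newest picture that a camera, given by its name, has taken for a name from the list of things; names that differ only in an ending like _2 or _b are one class to them, and where a whole thing is asked for, a point or a joint stands for the part that bears it (a point fixed in the world has none). Each returns a list of dicts, best first, with "conf" (0 to 1); they miss things now and then, are a little off and sometimes report something else, mostly with a low value. They report only what shows in the picture. A call takes as long as a camera call. They do not tell look-alikes from the thing itself.
- r.cut_out(camera, target): "region" (480x640 bool, what is visible of it) and "rect" ([left, top, right, bottom] in pixels, round what is visible of it).
The state is a dict: "time": time; "qpos": joint angles; "qvel": joint speeds; "joint_efforts": joint torques, N m; "tcp_pos": TCP position; "eef_rot": TCP orientation; "wrist_force": force on the tool from outside, world axes, zero at the start; "torque": the same for the moment, N m; "finger_gap": finger opening in mm; "grip_force": force on a finger pad.
Only numpy, scipy, OpenCV 4.12 (cv2) and the standard library are available. Lean on these libraries where they do the work, as an engineer would, in place of code of your own. Each camera call takes 0.05 s, during which the arm holds its last target. There are 200 camera calls.

## Working session

There is one attempt and no reset: what is moved stays moved. The work goes in short steps, Python scripts to look and compute and a tool call to move; the robot and the scene stay as the last step left them, time stands still between calls to the robot, and variables do not carry over. Pictures are saved under pics/ and viewed, at most 10 in all, crops included, and the job is handed in when it is done.

Besides the shell and the picture viewer there is one more tool, called after "Emit:" as a command line: name --argument value ..., lists and objects as JSON in quotes. send_rows: Moves the arm, as the interface text tells. Its arguments: {"type":"object","properties":{"moves":{"type":"string"},"grip_force":{"type":"number"}},"required":["moves"]}

```bash
ls; mkdir -p pics; cat > h.py <<'E'
import numpy as np, cv2
from cell import r
def save(n,im): cv2.imwrite('pics/'+n,cv2.cvtColor(im,cv2.COLOR_RGB2BGR))
E
python3 - <<'E'
from h import *
s=r.get_state(); print(s)
t,d=r.camera("top"); save('top.png',t); np.save('top_d.npy',d); np.save('top.npy',t)
s_,d2=r.camera("side"); save('side.png',s_); np.save('side_d.npy',d2)
for n in("top","side","wrist"): print(n,r.calibration(n))
print(r.grip_point_offset)
for n in ["cap_large","cap_small","knob","lid_black","tap","mat","hob","spindle"]:
    for c in ("top",):
        try:
            for o in r.cut_out(c,n): print(c,n,round(o["conf"],2),o["rect"])
        except Exception as e: print(n,e)
E
```

```text
pics
{'time': 0.0, 'qpos': array([-1.00482644,  0.50187675, -0.42680606,  1.55143092,  0.22078918,
        1.13824735, -0.21028568]), 'qvel': array([-0.00102968, -0.00083118,  0.00088382, -0.00159455, -0.00093634,
       -0.00032147,  0.0021278 ]), 'joint_efforts': array([ 9.51208604e-04, -5.69523776e+01, -5.81574753e+00, -2.80925363e+01,
        1.05861691e-02,  1.20690858e-02, -6.78447634e-06]), 'tcp_pos': array([193.61499779, 619.73718791, 201.95049095]), 'eef_rot': array([-3.13968746e+00, -1.03327315e-04,  2.83889653e+00]), 'wrist_force': array([ 0.39619133, -0.15855138, -1.02068665]), 'torque': array([0.04166096, 0.04642574, 0.03287375]), 'grip_force': 0.0, 'finger_gap': 85.22720905359428}
top {'K': array([[585.42534556,   0.        , 322.65615875],
       [  0.        , 585.42534556, 247.58447251],
       [  0.        ,   0.        ,   1.        ]]), 'cam_to_world': array([[-5.53201875e-03,  9.93290750e-01, -1.15511398e-01,
         3.57567582e+02],
       [-9.99896692e-01, -7.02699197e-03, -1.25390126e-02,
         9.14349792e+01],
       [-1.32665829e-02,  1.15430098e-01,  9.
[... 1038 characters left out ...]
e-01, -9.46507417e-01,
        -1.71188297e+02],
       [ 0.00000000e+00,  0.00000000e+00,  0.00000000e+00,
         1.00000000e+00]])}
18.700000000000003
top cap_large 0.72 [455.8, 216.2, 477.8, 237.9]
top cap_small 0.69 [478.0, 322.0, 497.3, 336.4]
top cap_small 0.64 [403.5, 264.9, 420.7, 279.7]
top cap_small 0.62 [435.8, 320.2, 455.4, 338.1]
top cap_small 0.53 [454.8, 265.9, 473.7, 277.8]
top cap_small 0.51 [396.5, 295.0, 418.5, 311.5]
top knob 0.8 [498.7, 221.7, 519.1, 241.3]
top lid_black 0.64 [498.6, 265.8, 521.1, 287.2]
top tap 0.45 [255.4, 262.4, 271.7, 273.5]
top tap 0.45 [455.0, 216.8, 474.5, 236.9]
top mat 0.58 [439.6, 200.8, 533.5, 305.2]
top hob 0.69 [189.4, 149.7, 385.5, 289.1]
```

```bash
python3 - <<'E'
from h import *
t=np.load('top.npy'); c=t[120:360,170:570]; save('topc.png',cv2.resize(c,(800,480),interpolation=cv2.INTER_CUBIC))
E
```

```text
(no output)
```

View pics/topc.png

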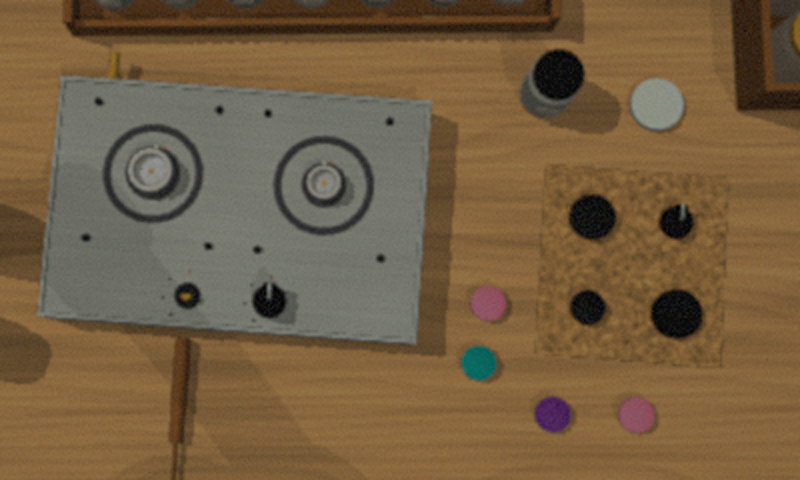

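View pics/side.png

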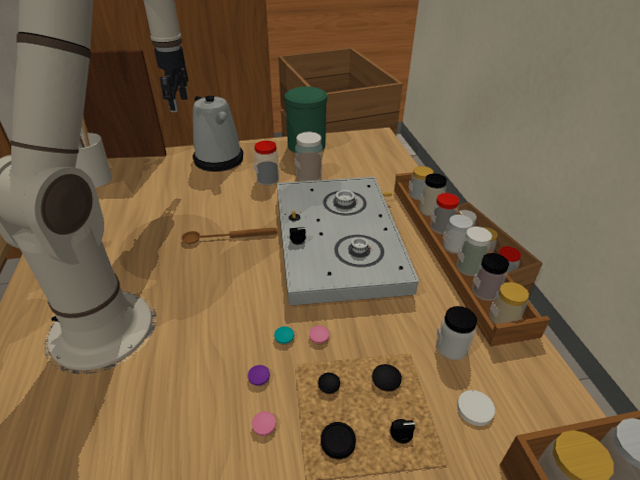

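```bash
cat >> h.py <<'E'
def rays(K,T,px):
    px=np.atleast_2d(px).astype(float); p=np.c_[(px[:,0]-K[0,2])/K[0,0],-(px[:,1]-K[1,2])/K[1,1],-np.ones(len(px))]
    return p@T[:3,:3].T, T[:3,3]
def atz(cal,T,px,z):
    d,o=rays(cal["K"],T,px); return o+d*((z-o[2])/d[:,2])[:,None]
def atdepth(cal,T,px,dep):
    d,o=rays(cal["K"],T,px); return o+d*np.atleast_1d(dep)[:,None]
def wristT(s,cal):
    from scipy.spatial.transform import Rotation as R
    T=np.eye(4);T[:3,:3]=R.from_euler('xyz',s["eef_rot"]).as_matrix();T[:3,3]=s["tcp_pos"]; return T@cal["T_tool_cam"]
E
python3 - <<'E'
from h import *
cal=r.calibration("top");T=cal["cam_to_world"];d=np.load('top_d.npy')
P={"capL":(466,228.5,19),"knob":(508.5,230.5,28),"capS":(464,273.5,19),"lid":(508.5,277,17),"burL":(246,206,81),"burS":(332,212,81),"tap":(263.5,267.5,75),"tapknob":(304.5,270,90),"spoonend":(261,290,10),
"hobFL":(189,278,55),"hobFR":(378,291,55),"hobBR":(385,170,55),"jarb":(449,157,98),"purple":(446.5,327,17),"pinkR":(489,327,17),"pinkL":(414,271,17)}
for k,(u,v,z) in P.items():
    print(k,atz(cal,T,(u,v),z)[0].round(0),atdepth(cal,T,(u,v),d[int(v),int(u)])[0].round(0))
E
```

```text
capL [ 571. -248.   19.] [ 571. -247.   24.]
knob [ 564. -350.   28.] [ 564. -351.   26.]
capS [ 459. -239.   19.] [ 459. -239.   21.]
lid [ 450. -349.   17.] [ 450. -348.   20.]
burL [621. 293.  81.] [624. 295.  67.]
burS [605.  86.  81.] [606.  86.  71.]
tap [473. 251.  75.] [473. 250.  76.]
tapknob [465. 152.  90.] [465. 152.  89.]
spoonend [422. 264.  10.] [422. 263.  17.]
hobFL [450. 433.  55.] [453. 446.   1.]
hobFR [416. -23.  55.] [418. -28.   1.]
hobBR [713. -45.  55.] [713. -45.  56.]
jarb [ 733. -195.   98.] [ 732. -194.  101.]
purple [ 328. -192.   17.] [ 328. -193.   12.]
pinkR [ 328. -296.   17.] [ 328. -297.   14.]
pinkL [ 466. -116.   17.] [ 466. -116.   17.]
```

Emit:
send_rows --moves "-0.05 -0.03 -0.03 0 0 0 1; -0.1 -0.07 -0.058 0 0 0 1; -0.15 -0.1 -0.058 0 0 0 1; -0.2 -0.13 -0.058 0 0 0 1; -0.25 -0.17 -0.058 0 0 0 1; -0.3 -0.2 -0.058 0 0 0 1; -0.35 -0.23 -0.058 0 0 0 1; -0.4 -0.27 -0.058 0 0 0 1; -0.446 -0.301 -0.058 0 0 0 1; -0.446 -0.301 -0.058 0 0 0 1; -0.446 -0.301 -0.058 0 0 0 1"

```text
time: 1.88
tcp_pos: [529.3, 200.7, 260.9]
eef_rot: [3.141, -0.001, 2.839]
wrist_force: [-0.7, 1.6, -0.5]
finger_gap: 85.6
grip_force: 0.0
```

```bash
cat > look.py <<'E'
import sys,pickle
from h import *
n=sys.argv[1]
s=r.get_state(); im,d=r.camera("wrist"); cal=r.calibration("wrist"); T=wristT(s,cal)
save(n+'.png',im); pickle.dump((s,im,d,cal,T),open(n+'.pkl','wb'))
print(s["time"],s["tcp_pos"].round(1),s["eef_rot"].round(3),s["qpos"].round(2))
E
python3 look.py hob
```

```text
1.875 [529.3 200.7 260.9] [ 3.141e+00 -1.000e-03  2.839e+00] [-0.23  0.28 -0.21  1.7   0.06  1.17  0.8 ]
```

View pics/hob.png

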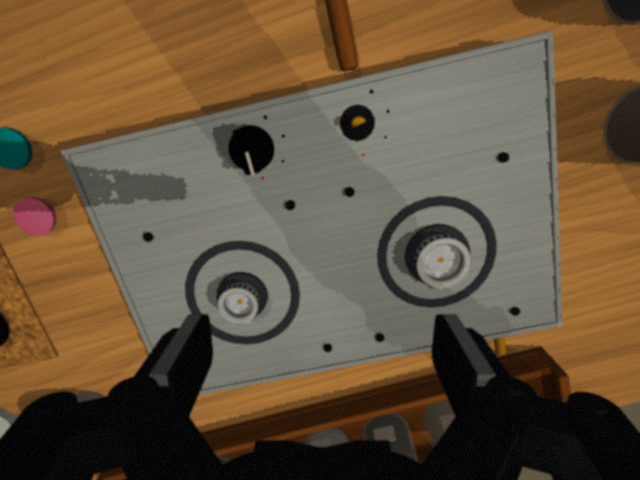

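```bash
cat >> h.py <<'E'
import pickle
def world(n):
    s,im,d,cal,T=pickle.load(open(n+'.pkl','rb'))
    v,u=np.mgrid[0:480,0:640]; P=atdepth(cal,T,np.c_[u.ravel(),v.ravel()],d.ravel()).reshape(480,640,3)
    P[d==0]=np.nan
    return s,im,d,cal,T,P
def fitc(xy):
    A=np.c_[2*xy,np.ones(len(xy))]; c=np.linalg.lstsq(A,(xy**2).sum(1),rcond=None)[0]; return c[:2],np.sqrt(c[2]+c[:2]@c[:2])
E
python3 - <<'E'
from h import *
s,im,d,cal,T,P=world('hob')
deck=P[200:215,300:380].reshape(-1,3); print('deck z',np.nanmean(deck[:,2]),np.nanstd(deck[:,2]))
for n,u,v,R in(("L",443,260,45),("S",239,300,38),("tap",358,122,25)):
    Q=P[v-R:v+R,u-R:u+R]; z=Q[...,2]
    print(n,np.histogram(z[np.isfinite(z)],bins=np.arange(50,96,3)))
    if n!="tap":
        m=(z>77)&(z<86); xy=Q[m][:,:2]; print(m.sum(),(xy.min(0)+xy.max(0))/2,np.ptp(xy,axis=0),cv2.minEnclosingCircle(xy.astype(np.float32)),fitc(xy), np.nanmean(z[m]))
    else:
        m=(z>70)&(z<83);xy=Q[m][:,:2];print(m.sum(),xy.mean(0),np.ptp(xy,axis=0),np.nanmean(z[m]))
E
```

```text
deck z 55.35524138919283 0.7481848539151839
L (array([   4, 3274, 1514,  769,  144,    1,  394,  724,  140,  216,  882,
          4,    0,    0,    0]), array([50, 53, 56, 59, 62, 65, 68, 71, 74, 77, 80, 83, 86, 89, 92, 95]))
1102 [623.66108102 295.13025491] [52.89380157 53.58009074] ((623.9000244140625, 295.05450439453125), 27.08503532409668) (array([623.24352372, 294.64707862]), np.float64(23.209883680858873)) 80.78494769158537
S (array([   2, 2660,  857,  571,  119,    0,  160,  391,   94,  163,  530,
          2,    0,    0,    0]), array([50, 53, 56, 59, 62, 65, 68, 71, 74, 77, 80, 83, 86, 89, 92, 95]))
695 [607.63010072  86.26941071] [41.58838756 41.05455999] ((607.5101928710938, 86.25041961669922), 21.177587509155273) (array([607.00618834,  86.51413875]), np.float64(17.759405404813986)) 80.63019746638352
tap (array([   1, 1196, 1035,  153,    4,    4,    2,    4,   35,   54,    0,
          0,    0,    0,    0]), array([50, 53, 56, 59, 62, 65, 68, 71, 74, 77, 80, 83, 86, 89, 92, 95]))
94 [471.1148445  251.04379706] [ 7.5800607  11.42127577] 76.86370048313134
```

Emit:
send_rows --moves "-0.013 -0.053 0.01 0 0 0 1; -0.026 -0.106 0.02 0 0 0 1; -0.039 -0.159 0.03 0 0 0 1; -0.052 -0.212 0.04 0 0 0 1; -0.065 -0.265 0.05 0 0 0 1; -0.078 -0.318 0.06 0 0 0 1; -0.091 -0.371 0.07 0 0 0 1; -0.104 -0.424 0.08 0 0 0 1; -0.119 -0.477 0.091 0 0 0 1; -0.119 -0.477 0.091 0 0 0 1; -0.119 -0.477 0.091 0 0 0 1"

```text
time: 3.3
tcp_pos: [501.9, -288.4, 169.8]
eef_rot: [3.14, -0.0, 2.841]
wrist_force: [-0.1, 0.4, 0.6]
finger_gap: 85.7
grip_force: 0.0
```

```bash
python3 look.py mat; python3 - <<'E'
from h import *
s,im,d,cal,T,P=world('mat')
z=P[...,2]; ok=np.isfinite(z)
for n in ["cap_large","cap_small","knob","lid_black"]:
    for o in r.cut_out("wrist",n)[:3]:
        m=o["region"]&ok&(z>9)
        if m.sum()<30: continue
        Q=P[m]; c,R=cv2.minEnclosingCircle(Q[:,:2].astype(np.float32))
        print(n,round(o["conf"],2),np.round(o["rect"]),np.round(c,1),round(R,1),((np.percentile(Q,1,axis=0)+np.percentile(Q,99,axis=0))/2).round(1),'ztop',np.percentile(Q[:,2],[50,98]).round(1))
E
```

```text
3.3 [ 501.9 -288.4  169.8] [ 3.14  -0.     2.841] [ 0.42  0.38  0.06  1.78 -0.03  0.99  1.77]
cap_large 0.56 [354. 237. 420. 300.] [ 572.3 -249.6] 29.2 [ 571.4 -249.7   19.1] ztop [20.7 22.5]
cap_small 0.94 [485.   0. 543.  31.] [ 395.4 -106.2] 21.2 [ 400.7 -107.1   14.7] ztop [16.5 18.8]
cap_small 0.87 [218.   0. 272.  24.] [ 334.7 -297.8] 20.0 [ 339.4 -298.5   14.4] ztop [16.3 18.5]
cap_small 0.72 [484.  75. 540. 130.] [ 465.  -118.1] 22.3 [ 464.7 -118.6   14.9] ztop [16.7 18.7]
knob 0.92 [250. 266. 297. 320.] [ 565.2 -355.7] 20.7 [ 564.7 -355.2   21.6] ztop [24.  33.4]
knob 0.58 [196. 136. 271. 211.] [ 451.1 -350.9] 31.3 [ 450.6 -350.3   15.5] ztop [16.5 18.3]
lid_black 0.92 [195. 136. 270. 209.] [ 450.8 -350.9] 31.1 [ 450.6 -350.3   15.9] ztop [16.5 18.3]
lid_black 0.39 [438. 383. 542. 480.] [ 669.5 -207. ] 182.4 [ 641.5 -213.7  124.2] ztop [49.9 99.5]
```

View pics/mat.png

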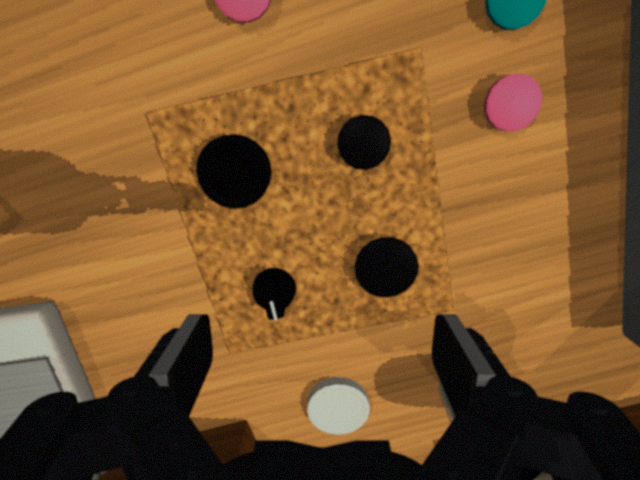

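```bash
python3 - <<'E'
from h import *
s,im,d,cal,T,P=world('mat'); z=P[...,2]
c=np.clip(im[100:340,180:440].astype(float)*4,0,255).astype(np.uint8); save('crop1.png',cv2.resize(c,(650,600),interpolation=cv2.INTER_CUBIC))
for n,u,v,R,zl in(("S",364,141,40,12),("L",387,267,42,12),("lid",233,171,50,9),("knob",274,292,34,10)):
    sl=np.s_[v-R:v+R,u-R:u+R]; Q=P[sl]; g=im[sl].max(2)
    m=(Q[...,2]>zl); xy=Q[m]
    print(n,m.sum(),cv2.minEnclosingCircle(xy[:,:2].astype(np.float32)),((np.percentile(xy,.5,axis=0)+np.percentile(xy,99.5,axis=0))/2).round(1),np.percentile(xy[:,2],98))
# knob bar
sl=np.s_[255:330,240:310]; Q=P[sl]; I=im[sl]
b=Q[(Q[...,2]>26)][:,:2].astype(np.float32); rr=cv2.minAreaRect(b); print('bar',len(b),rr)
mm=(Q[...,2]>20)&(I.min(2)>110); print('line',mm.sum(),Q[mm].mean(0),Q[mm].min(0),Q[mm].max(0))
E
```

```text
S 2328 ((459.3975524902344, -240.0121612548828), 21.986995697021484) [ 459.2 -239.9   20. ] 22.66914233141349
L 3056 ((572.2926635742188, -249.55349731445312), 29.21529197692871) [ 571.7 -249.6   18.5] 22.547290898451433
lid 4339 ((451.05181884765625, -350.8904724121094), 31.25098419189453) [ 450.7 -350.5   14.8] 18.270369619232582
knob 1555 ((565.2212524414062, -355.6883544921875), 20.730056762695312) [ 564.9 -355.5   22. ] 33.388085507043336
bar 761 ((565.678466796875, -355.9022216796875), (16.0176944732666, 40.46947479248047), 83.69660949707031)
line 56 [ 575.39064951 -356.82480386   32.53517807] [ 565.90385415 -358.81063389   30.49526284] [ 584.69041495 -354.93486994   33.9563187 ]
```

View pics/crop1.png

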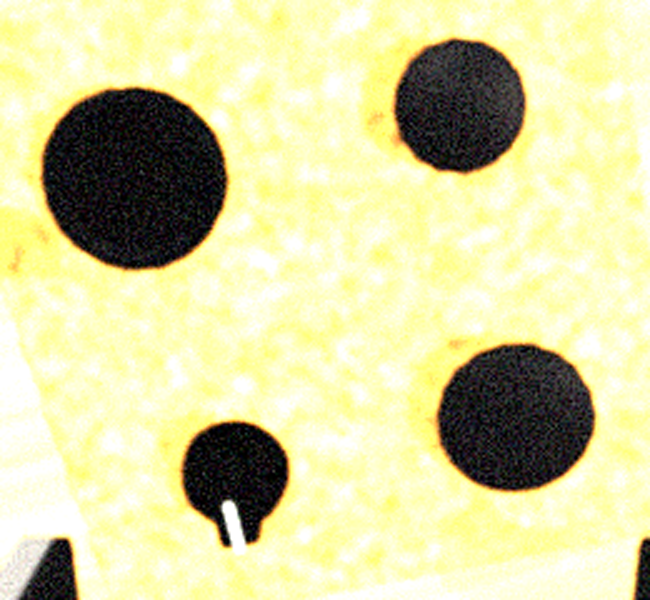

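Emit:
send_rows --moves "-0.02 0.02 0.035 0 0 0 1; -0.038 0.04 0.07 0 0 0 1; -0.0556 0.0578 0.1 0 0 0 1; -0.0556 0.0578 0.13 0 0 0 1; -0.0556 0.0578 0.13 0 0 0 1; -0.0556 0.0578 0.13 0 0 0 1"

```text
time: 4.3
tcp_pos: [571.9, -252.3, 41.1]
eef_rot: [-3.141, 0.001, 2.839]
wrist_force: [0.6, -1.4, 0.2]
finger_gap: 85.4
grip_force: 0.0
```

```bash
cat > goto.py <<'E'
import sys
from h import *
from scipy.spatial.transform import Rotation as R
s=r.get_state(); t=np.array([float(a) for a in sys.argv[1:4]]); 
M=R.from_euler('xyz',s["eef_rot"]).as_matrix()
print('t',s["time"],'tcp',s["tcp_pos"].round(1),'rot',s["eef_rot"].round(4),'gap',round(s["finger_gap"],1),'F',s["wrist_force"].round(1),'q',s["qpos"].round(2))
print('shift',(M.T@(t-s["tcp_pos"])).round(2))
E
python3 goto.py 572.1 -249.6 4
```

```text
t 4.3 tcp [ 571.9 -252.3   41.1] rot [-3.1413e+00  1.1000e-03  2.8388e+00] gap 85.4 F [ 0.6 -1.4  0.2] q [ 0.34  0.61  0.04  1.74 -0.03  0.79  1.67]
shift [ 0.69  2.66 37.11]
```

Emit:
send_rows --moves "0.0007 0.0027 0.015 0 0 0 1; 0.0007 0.0027 0.03 0 0 0 1; 0.0007 0.0027 0.037 0 0 0 1; 0.0007 0.0027 0.037 0 0 0 1"

```text
time: 4.8
tcp_pos: [570.7, -249.0, 2.0]
eef_rot: [3.141, -0.002, 2.839]
wrist_force: [-0.5, 0.1, -0.0]
finger_gap: 85.6
grip_force: 0.0
```

```bash
python3 goto.py 572.1 -249.6 4
```

```text
t 4.8 tcp [ 570.7 -249.     2. ] rot [ 3.1415e+00 -1.8000e-03  2.8387e+00] gap 85.6 F [-0.5  0.1 -0. ] q [ 0.34  0.67  0.04  1.76 -0.04  0.72  1.66]
shift [-1.46 -0.13 -2.04]
```

```bash
cat > goto.py <<'E'
import sys
from h import *
from scipy.spatial.transform import Rotation as R
t=np.array([float(a) for a in sys.argv[1:4]]); N=int(sys.argv[4]) if len(sys.argv)>4 else 3
S=[r.get_state()]
for i in range(N-1): r.camera("wrist"); S.append(r.get_state())
p=np.array([s["tcp_pos"] for s in S]); s=S[-1]; e=s["eef_rot"].copy(); e[2]=np.median([a["eef_rot"][2] for a in S])
if len(sys.argv)>5: print(p.round(1))
M=R.from_euler('xyz',[np.pi,0,e[2]]).as_matrix(); p=p.mean(0)
print('t',s["time"],'tcp',p.round(1),'rot',e.round(4),'gap',round(s["finger_gap"],1),'F',np.mean([a["wrist_force"] for a in S],axis=0).round(1),'q',s["qpos"].round(2))
print('shift',(M.T@(t-p)).round(2))
E
python3 goto.py 572.1 -249.6 4 6 v
```

```text
[[ 570.7 -249.     2. ]
 [ 571.2 -249.3    2.5]
 [ 571.6 -249.4    3. ]
 [ 571.8 -249.5    3.2]
 [ 572.  -249.5    3.4]
 [ 571.9 -249.4    3.4]]
t 5.05 tcp [ 571.6 -249.3    2.9] rot [-3.1416e+00  8.0000e-04  2.8387e+00] gap 85.4 F [-0.1  0.1 -0. ] q [ 0.34  0.67  0.04  1.76 -0.04  0.72  1.66]
shift [-0.59 -0.08 -1.09]
```

Emit:
send_rows --moves "0 0 0 0 0 0 0.2; 0 0 0 0 0 0 -0.2; 0 0 0 0 0 0 -1; 0 0 0 0 0 0 -1; 0 0 0 0 0 0 -1; 0 0 0 0 0 0 -1" --grip_force 40

```text
time: 5.8
tcp_pos: [571.5, -249.2, 3.0]
eef_rot: [3.142, -0.0, 2.839]
wrist_force: [0.3, -0.2, 0.6]
finger_gap: -0.4
grip_force: 0.0
```

Emit:
send_rows --moves "0 0 -0.03 0 0 0 -1; 0 0 -0.08 0 0 0 -1; 0 0 -0.1 0 0 0 -1; 0 0 -0.1 0 0 0 -1"

```text
time: 6.3
tcp_pos: [572.8, -249.8, 104.7]
eef_rot: [-3.141, 0.004, 2.839]
wrist_force: [-0.5, -0.4, -0.5]
finger_gap: 0.2
grip_force: 0.0
```

```bash
python3 look.py miss; python3 - <<'E'
from h import *
s,im,d,cal,T,P=world('miss')
save('missb.png',np.clip(im.astype(float)*2.5,0,255).astype(np.uint8))
E
```

```text
6.3 [ 572.8 -249.8  104.7] [-3.141  0.004  2.839] [ 0.33  0.53  0.05  1.72 -0.03  0.9   1.66]
```

View pics/missb.png

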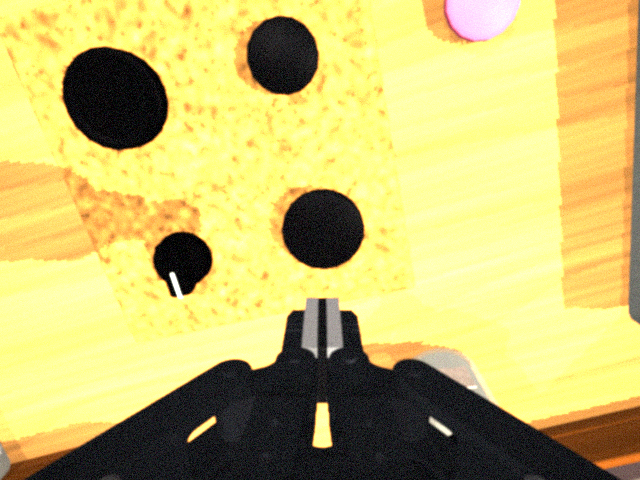

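```bash
python3 - <<'E'
from h import *
s,im,d,cal,T,P=world('miss')
for n,u,v,R in(("L",323,228,52),("S",283,55,50),("knob",182,265,40)):
    Q=P[v-R:v+R,u-R:u+R]; m=(Q[...,2]>12)&(Q[...,2]<40); xy=Q[m]
    print(n,cv2.minEnclosingCircle(xy[:,:2].astype(np.float32)),np.percentile(xy[:,2],[5,50,98]))
tip=P[296:306,300:345]; print(np.nanmin(tip[...,2]), d[298,322], d[285:310,322].round(), d[298,300:345:4].round(0))
# TCP projection
K=cal["K"]; p=np.linalg.inv(cal["T_tool_cam"])@[0,0,0,1]; print('tcp px',K[0,2]-K[0,0]*p[0]/p[2],K[1,2]+K[1,1]*p[1]/p[2],p)
E
```

```text
L ((572.4052124023438, -249.5231170654297), 29.13474464416504) [18.78671285 20.76768296 22.50478193]
S ((459.493408203125, -239.9210968017578), 22.00365447998047) [18.79725646 20.74410281 22.70322923]
knob ((565.718505859375, -355.6022033691406), 20.686687469482422) [14.62995517 28.12749366 33.44405263]
-0.7246446693367261 154.47813 [299. 299. 299. 300. 300. 300. 300. 302. 302. 302. 302. 302. 303. 154.
 153. 153. 152. 150. 150. 150. 148. 148. 148. 146. 146.] [303. 302. 155. 154. 155. 153. 155. 155. 154. 156. 305. 302.]
tcp px 322.2088101676007 286.42981591266494 [ 1.76224429e-01 -2.35098395e+01 -1.88878144e+02  1.00000000e+00]
```

```bash
python3 - <<'E'
from h import *
for n in('hob','mat','miss'):
    s,im,d,cal,T,P=world(n)
    v,u=np.mgrid[0:480,0:640]; C=atdepth(cal,cal["T_tool_cam"],np.c_[u.ravel(),v.ravel()],d.ravel()).reshape(480,640,3)
    m=(d>20)&(d<200); Q=C[m]; print(n,s["finger_gap"],'max tool z',np.percentile(Q[:,2],[90,99,99.9,100]).round(1))
    top=Q[Q[:,2]>np.percentile(Q[:,2],99)-1]; print('x',top[:,0].min().round(1),top[:,0].max().round(1),'y',top[:,1].min().round(1),top[:,1].max().round(1))
# side view check
s=r.get_state(); im,d=r.camera("side"); np.save('side2.npy',im); np.save('side2_d.npy',d); cal=r.calibration("side")
v,u=np.mgrid[0:480,0:640]; P=atdepth(cal,cal["cam_to_world"],np.c_[u.ravel(),v.ravel()],d.ravel()).reshape(480,640,3)
m=(abs(P[...,0]-s["tcp_pos"][0])<35)&(abs(P[...,1]-s["tcp_pos"][1])<35)&(P[...,2]>40); Q=P[m]; print(s["tcp_pos"],m.sum(),np.percentile(Q[:,2],[0,1,5,20]))
for a in range(90,200,8):
    q=Q[(Q[:,2]>=a)&(Q[:,2]<a+8)]; print(a,len(q),q.mean(0).round(0) if len(q) else '')
vv,uu=np.where(m); print(uu.min(),uu.max(),vv.min(),vv.max())
E
```

```text
hob 85.6004261285684 max tool z [-67.1 -47.  -42.6 -40.5]
x -11.2 11.7 y -49.5 53.9
mat 85.66636318483661 max tool z [-67.1 -46.9 -42.3 -40.8]
x -12.2 11.5 y -49.7 54.2
miss 0.17382808846461098 max tool z [-74.  -40.  -33.7 -31.7]
x 6.1 11.6 y -14.0 13.2
[ 571.51736629 -249.23141857  102.98748565] 3869 [133.40361265 145.91205399 205.27173826 299.62984341]
90 0 
98 0 
106 0 
114 0 
122 0 
130 9 [ 567. -256.  136.]
138 32 [ 565. -260.  143.]
146 35 [ 563. -258.  150.]
154 15 [ 564. -263.  157.]
162 1 [ 556. -253.  165.]
170 6 [ 555. -255.  175.]
178 21 [ 555. -264.  183.]
186 13 [ 555. -264.  190.]
194 49 [ 560. -264.  198.]
383 457 92 342
```

Emit:
send_rows --moves "0 0 0.02 0 0 0 1; 0 0 0.04 0 0 0 1; 0 0 0.06 0 0 0 1; 0 0 0.08 0 0 0 1; 0 0 0.1 0 0 0 1; 0 0 0.115 0 0 0 1; 0 0 0.122 0 0 0 1; 0 0 0.122 0 0 0 1; 0 0 0.122 0 0 0 1; 0 0 0.122 0 0 0 1"

```text
time: 7.65
tcp_pos: [572.3, -249.5, -18.2]
eef_rot: [-3.142, 0.002, 2.839]
wrist_force: [0.2, 0.4, 0.5]
finger_gap: 85.4
grip_force: 0.0
```

```bash
python3 goto.py 572.4 -249.5 -28.5 3
```

```text
t 7.75 tcp [ 572.1 -249.5  -18.3] rot [-3.1416e+00  1.0000e-03  2.8388e+00] gap 85.3 F [0.  0.2 0.2] q [ 0.34  0.7   0.04  1.76 -0.04  0.68  1.67]
shift [-0.25  0.06 10.25]
```

Emit:
send_rows --moves "0 0 0.006 0 0 0 1; 0 0 0.01 0 0 0 1; 0 0 0.01 0 0 0 1; 0 0 0.01 0 0 0 0.6; 0 0 0.01 0 0 0 0.3; 0 0 0.01 0 0 0 -0.2; 0 0 0.01 0 0 0 -0.2; 0 0 0.01 0 0 0 -0.2" --grip_force 40

```text
time: 8.75
tcp_pos: [572.1, -249.0, -28.3]
eef_rot: [3.141, 0.001, 2.839]
wrist_force: [-0.5, 1.8, 4.5]
finger_gap: 55.8
grip_force: 44.9
```

```bash
python3 goto.py 572.4 -249.5 -28.5 2
```

```text
t 8.8 tcp [ 572.1 -249.1  -28.3] rot [3.1412e+00 8.0000e-04 2.8389e+00] gap 56.0 F [-0.5  1.3  5.1] q [ 0.34  0.71  0.04  1.76 -0.04  0.67  1.67]
shift [-0.4  -0.34  0.2 ]
```

Emit:
send_rows --moves "0 0 -0.04 0 0 0 -0.2; 0 0 -0.09 0 0 0 -0.2; 0.005 0.025 -0.118 0 0 0 -0.2; 0.016 0.075 -0.118 0 0 0 -0.2; 0.026 0.125 -0.118 0 0 0 -0.2; 0.037 0.175 -0.118 0 0 0 -0.2; 0.047 0.225 -0.118 0 0 0 -0.2; 0.058 0.275 -0.118 0 0 0 -0.2; 0.069 0.325 -0.118 0 0 0 -0.2; 0.079 0.375 -0.118 0 0 0 -0.2; 0.09 0.425 -0.118 0 0 0 -0.2; 0.1 0.475 -0.118 0 0 0 -0.2; 0.109 0.515 -0.118 0 0 0 -0.2; 0.113 0.535 -0.118 0 0 0 -0.2; 0.113 0.535 -0.105 0 0 0 -0.2; 0.113 0.535 -0.1 0 0 0 -0.2; 0.113 0.535 -0.1 0 0 0 -0.2; 0.113 0.535 -0.1 0 0 0 -0.2"

```text
time: 11.05
tcp_pos: [623.8, 293.4, 71.1]
eef_rot: [-3.141, 0.0, 2.837]
wrist_force: [-0.3, -0.5, -1.5]
finger_gap: 55.9
grip_force: 43.4
```

```bash
python3 goto.py 623.7 295.1 40.7 3 v; python3 look.py capL; python3 - <<'E'
from h import *
s,im,d,cal,T,P=world('capL')
v,u=np.mgrid[0:480,0:640]; C=atdepth(cal,cal["T_tool_cam"],np.c_[u.ravel(),v.ravel()],d.ravel()).reshape(480,640,3)
Q=C[240:330,280:365]; m=(Q[...,2]>-70)&(Q[...,2]<0); 
print(np.histogram(Q[...,2],bins=np.arange(-80,0,4)))
m=(C[...,2]>-60)&(C[...,2]<-30)&(abs(C[...,1])<26)&(C[...,0]>-10)&(C[...,0]<40); q=C[m]; print(m.sum(),q.min(0),q.max(0))
b=[q[abs(q[:,1]-y)<1.0][:,0].max() for y in range(-20,21,4)]; print(np.round(b,1)); print(fitc(np.c_[b,np.arange(-20,21,4)]))
A=np.c_[q[:,:2],np.ones(len(q))]; w=q[:,0]<20; print('plane',np.linalg.lstsq(A[w],q[w,2],rcond=None)[0])
save('capLb.png',np.clip(im.astype(float)*2.,0,255).astype(np.uint8))
E
```

```text
[[623.8 293.4  71.1]
 [623.8 293.9  71.4]
 [623.8 294.4  71.5]]
t 11.15 tcp [623.8 293.9  71.3] rot [3.1412e+00 6.0000e-04 2.8372e+00] gap 56.1 F [-0.4 -0.4 -1.6] q [-0.46  0.67 -0.03  1.55  0.02  0.92  0.77]
shift [ 0.45  1.11 30.64]
11.15 [623.8 294.4  71.5] [3.141e+00 1.000e-03 2.838e+00] [-0.46  0.67 -0.03  1.55  0.02  0.92  0.77]
(array([   0,    0,    0,    0,    0,    0,    0, 3818,  933,  220,    1,
          0,    0,    0,    0,    0,    1, 1433,  250]), array([-80, -76, -72, -68, -64, -60, -56, -52, -48, -44, -40, -36, -32,
       -28, -24, -20, -16, -12,  -8,  -4]))
12579 [ -9.99946149 -25.99007547 -51.73846458] [ 28.42963916  25.99464851 -39.85828442]
[20.9 24.5 26.1 27.6 28.2 28.3 28.4 27.2 26.2 23.7 20.7]
(array([-1.48170839, -0.26925662]), np.float64(30.021917121171345))
plane [ 3.44746567e-02  2.73821599e-03 -4.93800856e+01]
```

View pics/capLb.png

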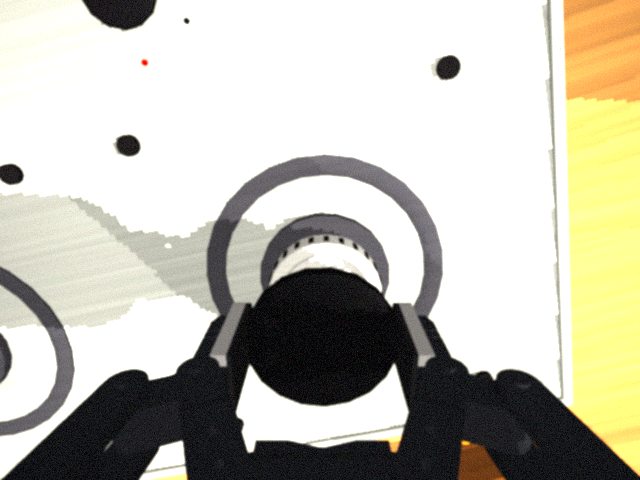

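Emit:
send_rows --moves "0.0008 0.0008 0.008 0 0 0 -0.2; 0.0008 0.0008 0.016 0 0 0 -0.2; 0.0008 0.0008 0.022 0 0 0 -0.2; 0.0008 0.0008 0.026 0 0 0 -0.2; 0.0008 0.0008 0.029 0 0 0 -0.2; 0.0008 0.0008 0.031 0 0 0 -0.2; 0.0008 0.0008 0.031 0 0 0 -0.2; 0.0008 0.0008 0.031 0 0 0 -0.2"

```text
time: 12.2
tcp_pos: [622.7, 296.2, 40.7]
eef_rot: [3.141, 0.0, 2.839]
wrist_force: [-3.5, -1.6, 4.8]
finger_gap: 55.9
grip_force: 43.7
```

```bash
python3 goto.py 623.2 295.6 40.7 3
```

```text
t 12.3 tcp [622.7 296.1  40.7] rot [3.1415e+00 1.0000e-04 2.8388e+00] gap 56.4 F [-3.5 -1.7  5.2] q [-0.46  0.71 -0.03  1.56  0.02  0.87  0.77]
shift [-0.62 -0.36 -0.04]
```

Emit:
send_rows --moves "0 0 0 0 0 0 0.5; 0 0 0 0 0 0 1; 0 0 0 0 0 0 1; 0 0 -0.02 0 0 0 1; 0 0 -0.06 0 0 0 1; 0 0 -0.09 0 0 0 1; 0 0 -0.09 0 0 0 1; 0 0 -0.09 0 0 0 1"

```text
time: 13.3
tcp_pos: [622.5, 296.0, 130.3]
eef_rot: [3.142, 0.0, 2.839]
wrist_force: [-0.6, 0.5, -1.1]
finger_gap: 85.7
grip_force: 0.0
```

```bash
python3 look.py relL; python3 - <<'E'
from h import *
s,im,d,cal,T,P=world('relL')
m=(abs(P[...,0]-623.7)<40)&(abs(P[...,1]-295)<40)&(P[...,2]>84)&(P[...,2]<115); q=P[m]; print(m.sum(),cv2.minEnclosingCircle(q[:,:2].astype(np.float32)),np.percentile(q[:,2],[5,50,98]))
A=np.c_[q[:,:2]-[623.7,295],np.ones(len(q))]; print(np.linalg.lstsq(A,q[:,2],rcond=None)[0])
m=(abs(P[...,0]-607.5)<26)&(abs(P[...,1]-86.3)<26)&(P[...,2]>78)&(P[...,2]<86); q=P[m]
if len(q): print('S',len(q),cv2.minEnclosingCircle(q[:,:2].astype(np.float32)))
E
python3 goto.py 459.5 -240 100 1
```

```text
13.3 [622.5 296.  130.3] [3.142 0.    2.839] [-0.46  0.6  -0.03  1.51  0.02  1.02  0.77]
7012 ((623.368896484375, 295.2082824707031), 29.369773864746094) [87.81133106 89.74147742 91.46027138]
[ 9.95012497e-03 -3.21256125e-03  8.96531076e+01]
S 1015 ((607.913818359375, 86.54336547851562), 21.206924438476562)
t 13.35 tcp [622.  295.8 129.4] rot [-3.1407e+00 -1.0000e-03  2.8388e+00] gap 85.6 F [-0.   0.  -0.1] q [-0.46  0.6  -0.03  1.52  0.02  1.02  0.77]
shift [  -4.6  -559.85   29.37]
```

Emit:
send_rows --moves "0 -0.03 0 0 0 0 1; 0 -0.08 0 0 0 0 1; -0.001 -0.135 0 0 0 0 1; -0.002 -0.19 0 0 0 0 1; -0.002 -0.245 0 0 0 0 1; -0.003 -0.3 0 0 0 0 1; -0.003 -0.355 0 0 0 0 1; -0.004 -0.41 0.01 0 0 0 1; -0.004 -0.465 0.03 0 0 0 1; -0.0046 -0.52 0.06 0 0 0 1; -0.0046 -0.55 0.09 0 0 0 1; -0.0046 -0.56 0.12 0 0 0 1; -0.0046 -0.56 0.13 0 0 0 1; -0.0046 -0.56 0.13 0 0 0 1; -0.0046 -0.56 0.13 0 0 0 1; -0.0046 -0.56 0.13 0 0 0 1"

```text
time: 15.35
tcp_pos: [461.3, -239.4, 1.1]
eef_rot: [3.142, 0.002, 2.84]
wrist_force: [0.2, 0.4, 0.1]
finger_gap: 85.8
grip_force: 0.0
```

```bash
python3 goto.py 459.45 -240 -27.5 4
```

```text
t 15.5 tcp [ 461.1 -239.6    0.9] rot [-3.1416e+00  1.3000e-03  2.8398e+00] gap 85.2 F [0.2 0.2 0.1] q [ 0.35  0.54  0.09  2.02 -0.09  0.58  1.77]
shift [ 1.41 -0.89 28.4 ]
```

Emit:
send_rows --moves "0.0014 -0.0009 0.014 0 0 0 1; 0.0014 -0.0009 0.028 0 0 0 1; 0.0014 -0.0009 0.028 0 0 0 1; 0.0014 -0.0009 0.028 0 0 0 1; 0.0014 -0.0009 0.028 0 0 0 0.6; 0.0014 -0.0009 0.028 0 0 0 0.2; 0.0014 -0.0009 0.028 0 0 0 -0.4; 0.0014 -0.0009 0.028 0 0 0 -0.4; 0.0014 -0.0009 0.028 0 0 0 -0.4; 0.0014 -0.0009 0.028 0 0 0 -0.4" --grip_force 40

```text
time: 16.75
tcp_pos: [460.1, -241.2, -26.0]
eef_rot: [-3.141, 0.003, 2.839]
wrist_force: [-3.6, 1.0, 15.0]
finger_gap: 42.3
grip_force: 42.4
```

```bash
python3 goto.py 607.7 86.4 90 2
```

```text
t 16.8 tcp [ 460.1 -241.2  -26. ] rot [-3.1412  0.0033  2.8386] gap 42.1 F [-2.7  0.8 14.7] q [ 0.36  0.59  0.08  2.03 -0.09  0.53  1.78]
shift [ -43.15  356.7  -115.97]
```

Emit:
send_rows --moves "0 0 -0.03 0 0 0 -0.4; 0 0 -0.08 0 0 0 -0.4; -0.004 0.03 -0.116 0 0 0 -0.4; -0.01 0.08 -0.116 0 0 0 -0.4; -0.016 0.13 -0.116 0 0 0 -0.4; -0.022 0.18 -0.116 0 0 0 -0.4; -0.028 0.23 -0.116 0 0 0 -0.4; -0.034 0.28 -0.116 0 0 0 -0.4; -0.039 0.325 -0.116 0 0 0 -0.4; -0.042 0.35 -0.116 0 0 0 -0.4; -0.043 0.357 -0.105 0 0 0 -0.4; -0.043 0.357 -0.1 0 0 0 -0.4; -0.043 0.357 -0.1 0 0 0 -0.4; -0.043 0.357 -0.1 0 0 0 -0.4; -0.043 0.357 -0.1 0 0 0 -0.4"

```text
time: 18.68
tcp_pos: [606.2, 86.8, 72.3]
eef_rot: [3.142, 0.0, 2.838]
wrist_force: [-0.5, 0.0, -0.9]
finger_gap: 42.0
grip_force: 40.8
```

```bash
python3 look.py capS; python3 - <<'E'
from h import *
s,im,d,cal,T,P=world('capS')
v,u=np.mgrid[0:480,0:640]; C=atdepth(cal,cal["T_tool_cam"],np.c_[u.ravel(),v.ravel()],d.ravel()).reshape(480,640,3)
m=(C[...,2]>-60)&(C[...,2]<-30)&(abs(C[...,1])<19)&(C[...,0]>-10)&(C[...,0]<40); q=C[m]; print(m.sum(),q.min(0),q.max(0))
b=[q[abs(q[:,1]-y)<1.0][:,0].max() for y in range(-16,17,4)]; print(np.round(b,1)); print(fitc(np.c_[b,np.arange(-16,17,4)]))
w=abs(q[:,0])<12; A=np.c_[q[:,:2],np.ones(len(q))]; print('plane',np.linalg.lstsq(A[w],q[w,2],rcond=None)[0])
E
python3 goto.py 607.7 86.4 43 2
```

```text
18.675 [606.2  86.8  72.3] [3.142 0.    2.838] [-0.21  0.55  0.03  1.76 -0.02  0.83  1.1 ]
7786 [ -9.99789799 -18.99891373 -49.3761989 ] [ 23.22068617  18.99875652 -37.67936718]
[16.6 20.  21.3 22.7 22.8 22.5 21.4 19.5 15.9]
(array([ 0.18349676, -0.32489249]), np.float64(22.74806516098953))
plane [ 8.36096236e-03  2.95655131e-03 -4.69447475e+01]
t 18.775 tcp [606.2  87.2  72.4] rot [3.1414e+00 5.0000e-04 2.8381e+00] gap 41.7 F [ 0.3 -0.  -1.4] q [-0.21  0.55  0.03  1.76 -0.02  0.83  1.1 ]
shift [-1.68 -0.35 29.36]
```

Emit:
send_rows --moves "-0.0026 -0.0003 0.006 0 0 0 -0.4; -0.0026 -0.0003 0.014 0 0 0 -0.4; -0.0026 -0.0003 0.02 0 0 0 -0.4; -0.0026 -0.0003 0.024 0 0 0 -0.4; -0.0026 -0.0003 0.027 0 0 0 -0.4; -0.0026 -0.0003 0.03 0 0 0 -0.4; -0.0026 -0.0003 0.03 0 0 0 -0.4; -0.0026 -0.0003 0.03 0 0 0 -0.4"

```text
time: 19.77
tcp_pos: [608.4, 86.7, 43.0]
eef_rot: [3.141, 0.0, 2.839]
wrist_force: [-3.3, -1.9, 5.4]
finger_gap: 42.3
grip_force: 41.4
```

```bash
python3 goto.py 607.7 86.4 43 2
```

```text
t 19.825 tcp [608.4  86.7  43. ] rot [3.1414e+00 1.0000e-04 2.8388e+00] gap 42.0 F [-2.5 -1.3  5.9] q [-0.21  0.59  0.03  1.77 -0.03  0.78  1.1 ]
shift [ 0.61 -0.5   0.  ]
```

Emit:
send_rows --moves "0 0 0 0 0 0 0.2; 0 0 0 0 0 0 1; 0 0 0 0 0 0 1; 0 0 -0.02 0 0 0 1; 0 0 -0.07 0 0 0 1; 0.02 0.013 -0.08 0 0 0 1; 0.06 0.039 -0.08 0 0 0 1; 0.105 0.067 -0.08 0 0 0 1; 0.15 0.097 -0.08 0 0 0 1; 0.175 0.113 -0.06 0 0 0 1; 0.18 0.116 -0.035 0 0 0 1; 0.18 0.116 -0.032 0 0 0 1; 0.18 0.116 -0.032 0 0 0 1; 0.18 0.116 -0.032 0 0 0 1"

```text
time: 21.58
tcp_pos: [472.4, 250.8, 75.1]
eef_rot: [3.14, 0.001, 2.837]
wrist_force: [-0.4, 0.4, 0.2]
finger_gap: 85.1
grip_force: 0.0
```

```bash
python3 look.py tap; python3 - <<'E'
from h import *
s,im,d,cal,T,P=world('tap')
z=P[...,2]; m=(abs(P[...,0]-471)<14)&(abs(P[...,1]-251)<14)&(z>70)&(z<84)
q=P[m]; vv,uu=np.where(m); print(m.sum(),q.min(0),q.max(0),uu.min(),uu.max(),vv.min(),vv.max())
m2=m&(z>np.percentile(q[:,2],90)-1.5); q=P[m2]; print(m2.sum(),q.mean(0),np.ptp(q,axis=0),cv2.minEnclosingCircle(q[:,:2].astype(np.float32)),cv2.minAreaRect(q[:,:2].astype(np.float32)))
m3=(abs(P[...,0]-471)<24)&(abs(P[...,1]-251)<24)&(z>58)&(z<68); b=P[m3]; print('bezel',m3.sum(),np.median(b[:,2]),cv2.minEnclosingCircle(b[:,:2].astype(np.float32)))
u0,v0=int(uu.mean()),int(vv.mean()); c=im[max(0,v0-50):v0+50,u0-60:u0+60]; save('tapc.png',cv2.resize(np.clip(c.astype(float)*1.5,0,255).astype(np.uint8),(720,600),interpolation=cv2.INTER_CUBIC)); print(u0-60,v0-50)
for n in("L","S"):
    x,y=(623.7,295) if n=="L" else (607.7,86.4)
    mm=(abs(P[...,0]-x)<32)&(abs(P[...,1]-y)<32)&(z>84)&(z<100); print(n,mm.sum())
E
```

```text
21.575 [472.4 250.8  75.1] [3.140e+00 1.000e-03 2.837e+00] [-0.52  0.43 -0.02  1.96  0.01  0.75  0.72]
383 [467.07321438 246.00466354  70.02594846] [475.17959179 257.86382725  78.88688401] 313 336 272 295
252 [471.12386326 251.70187409  77.34028131] [ 8.09804111 11.69208287  2.52707473] ((472.88671875, 251.76443481445312), 6.012643337249756) ((470.69378662109375, 251.45660400390625), (7.337386608123779, 11.87222671508789), 8.9072904586792)
bezel 1516 58.56408616300867 ((473.0069274902344, 252.2064971923828), 16.346418380737305)
263 232
L 10
S 0
```

View pics/tapc.png

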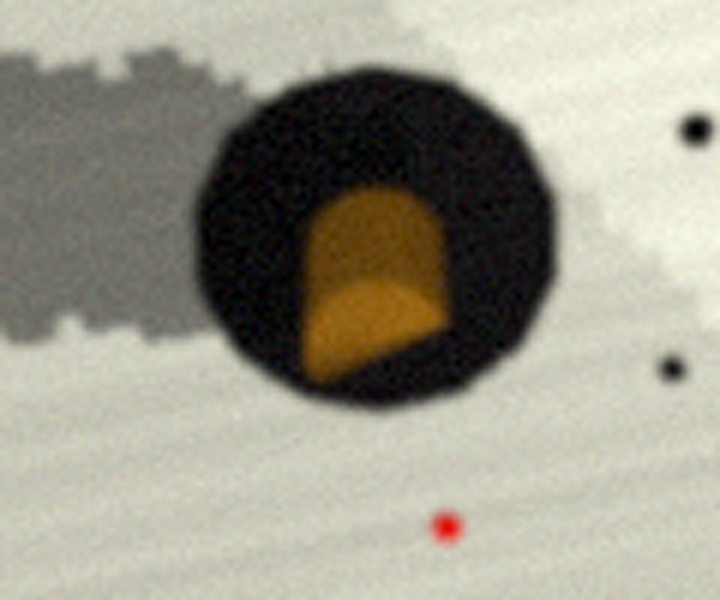

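```bash
python3 - <<'E'
from h import *
from scipy.optimize import minimize, differential_evolution
s,im,d,cal,T,P=world('tap')
print(atz(cal,T,[(314.7,295.8),(337.7,285.7)],77))
v,u=np.mgrid[262:302:.25,305:347:.25]; 
I=cv2.remap(im,u.astype(np.float32),v.astype(np.float32),cv2.INTER_LINEAR).astype(float)
sat=I[...,0]-I[...,2]; print(np.percentile(sat,[50,80,90,95,99]))
W=atz(cal,T,np.c_[u.ravel(),v.ravel()],77).reshape(u.shape+(3,))
for th in(75,90):
    M=sat>th
    def cost(p):
        x=W[...,0]-p[0];y=W[...,1]-p[1];a=x*np.cos(p[2])+y*np.sin(p[2])
        D=(x*x+y*y<36)&(a<0.5); return (D^M).sum()
    o=differential_evolution(cost,[(467,479),(246,258),(-1.2,1.2)],seed=1,tol=1e-6); print(th,M.sum(),o.x,o.fun)
E
```

```text
[[475.24104222 246.04404103  77.        ]
 [473.39876735 258.2613553   77.        ]]
[ 9. 58. 74. 84. 89.]
75 2570 [4.73714461e+02 2.52352849e+02 2.03859075e-01] 1314.0
90 119 [478.99987711 246.0002239    1.19974799] 1965.0
```

```bash
python3 - <<'E'
from h import *
from scipy.optimize import differential_evolution
s,im,d,cal,T,P=world('tap')
v,u=np.mgrid[262:302:.25,305:347:.25]; 
I=cv2.GaussianBlur(im.astype(np.float32),(3,3),0); I=cv2.remap(I,u.astype(np.float32),v.astype(np.float32),cv2.INTER_LINEAR)
sat=I[...,0]-I[...,2]; print(np.histogram(sat,bins=np.arange(-10,100,10)))
W=atz(cal,T,np.c_[u.ravel(),v.ravel()],77).reshape(u.shape+(3,))
for th in(62,66,70):
    M=(sat>th)
    def cost(p):
        x=W[...,0]-p[0];y=W[...,1]-p[1];a=x*np.cos(p[2])+y*np.sin(p[2])
        return (((x*x+y*y<36)&(a<0.5))^M).sum()
    o=differential_evolution(cost,[(467,479),(246,258),(-1.2,1.2)],seed=1,tol=1e-6,popsize=30); print(th,M.sum(),o.x,o.fun)
    x,y=W[...,0][M],W[...,1][M]; print(cv2.minAreaRect(np.c_[x,y].astype(np.float32)))
E
```

```text
(array([4124, 9985, 2297,  839,  819,  976, 3535, 1391,  915, 1994]), array([-10,   0,  10,  20,  30,  40,  50,  60,  70,  80,  90]))
62 3603 [4.73054239e+02 2.52439241e+02 6.88760186e-02] 332.0
((469.40631103515625, 251.86170959472656), (8.701401710510254, 11.04410457611084), 8.543231964111328)
66 3240 [4.73362109e+02 2.52350355e+02 2.02658177e-01] 654.0
((470.44915771484375, 252.12811279296875), (5.960653305053711, 10.718092918395996), 3.5659804344177246)
70 2914 [4.73589613e+02 2.52394160e+02 2.02573542e-01] 970.0
((470.50250244140625, 252.2040557861328), (5.5506744384765625, 10.40079116821289), 1.3992207050323486)
```

Emit:
send_rows --moves "-0.013 -0.028 -0.03 0 0 -2 0; -0.038 -0.078 -0.05 0 0 -4 0; -0.063 -0.128 -0.05 0 0 -6 0; -0.088 -0.178 -0.05 0 0 -8 0; -0.113 -0.228 -0.05 0 0 -10 0; -0.137 -0.278 -0.05 0 0 -11 0; -0.162 -0.328 -0.05 0 0 -11 0; -0.187 -0.378 -0.05 0 0 -11 0; -0.212 -0.43 -0.04 0 0 -11 0; -0.237 -0.48 -0.02 0 0 -11 0; -0.257 -0.525 0.01 0 0 -11 0; -0.27 -0.551 0.04 0 0 -11 0; -0.27 -0.551 0.055 0 0 -11 0; -0.27 -0.551 0.055 0 0 -11 0; -0.27 -0.551 0.055 0 0 -11 0; -0.27 -0.551 0.055 0 0 -11 0"

```text
time: 23.62
tcp_pos: [566.0, -354.6, 20.6]
eef_rot: [-3.141, 0.002, 3.033]
wrist_force: [0.6, 0.1, 0.8]
finger_gap: 42.9
grip_force: 0.0
```

```bash
python3 goto.py 565.5 -355.7 -10 4
```

```text
t 23.775 tcp [ 565.7 -354.9   20.3] rot [-3.1412e+00  1.4000e-03  3.0321e+00] gap 42.7 F [0.1 0.1 0.3] q [ 0.44  0.7   0.12  1.64 -0.11  0.81  2.06]
shift [ 0.11 -0.86 30.34]
```

Emit:
send_rows --moves "0.0001 -0.0009 0.012 0 0 0 0; 0.0001 -0.0009 0.024 0 0 0 0; 0.0001 -0.0009 0.03 0 0 0 0; 0.0001 -0.0009 0.03 0 0 0 0; 0.0001 -0.0009 0.03 0 0 0 -0.4; 0.0001 -0.0009 0.03 0 0 0 -0.7; 0.0001 -0.0009 0.03 0 0 0 -0.9; 0.0001 -0.0009 0.03 0 0 0 -0.9; 0.0001 -0.0009 0.03 0 0 0 -0.9" --grip_force 60

```text
time: 24.9
tcp_pos: [564.8, -356.6, -10.5]
eef_rot: [-3.141, 0.001, 3.031]
wrist_force: [0.4, -0.2, 4.2]
finger_gap: 14.7
grip_force: 59.7
```

```bash
python3 goto.py 473.2 252.1 80 2
```

```text
t 24.95 tcp [ 564.8 -356.6  -10.5] rot [-3.1412e+00  9.0000e-04  3.0308e+00] gap 14.2 F [ 0.  -0.6  4.4] q [ 0.44  0.75  0.11  1.64 -0.11  0.76  2.07]
shift [158.38 594.84 -90.47]
```

Emit:
send_rows --moves "0 0 -0.03 0 0 0 -0.9; 0 0 -0.08 0 0 0 -0.9; 0.006 0.024 -0.115 0 0 -2 -0.9; 0.019 0.07 -0.12 0 0 -4 -0.9; 0.032 0.12 -0.12 0 0 -6 -0.9; 0.045 0.17 -0.12 0 0 -8 -0.9; 0.058 0.22 -0.12 0 0 -10 -0.9; 0.072 0.27 -0.12 0 0 -12 -0.9; 0.085 0.32 -0.12 0 0 -14 -0.9; 0.098 0.37 -0.12 0 0 -15 -0.9; 0.112 0.42 -0.12 0 0 -15 -0.9; 0.125 0.47 -0.12 0 0 -15 -0.9; 0.138 0.52 -0.12 0 0 -15 -0.9; 0.15 0.565 -0.12 0 0 -15 -0.9; 0.157 0.588 -0.11 0 0 -15 -0.9; 0.1586 0.5948 -0.1 0 0 -15 -0.9; 0.1586 0.5948 -0.1 0 0 -15 -0.9; 0.1586 0.5948 -0.1 0 0 -15 -0.9; 0.1586 0.5948 -0.1 0 0 -15 -0.9; 0.1586 0.5948 -0.1 0 0 -15 -0.9"

```text
time: 27.45
tcp_pos: [473.0, 251.7, 89.3]
eef_rot: [3.142, 0.001, -2.992]
wrist_force: [-0.2, -0.4, -1.2]
finger_gap: 14.5
grip_force: 59.2
```

```bash
python3 look.py kn; python3 - <<'E'
from h import *
s,im,d,cal,T,P=world('kn')
v,u=np.mgrid[0:480,0:640]; C=atdepth(cal,cal["T_tool_cam"],np.c_[u.ravel(),v.ravel()],d.ravel()).reshape(480,640,3)
m=(C[...,2]>-60)&(C[...,2]<-8)&(abs(C[...,1])<26)&(C[...,0]>-5)&(C[...,0]<40); q=C[m]; print(m.sum(),q.min(0),q.max(0),np.histogram(q[:,2],bins=np.arange(-60,-7,4)))
k=q[(q[:,2]>-32)]; b=[k[abs(k[:,1]-y)<1.][:,0].max() for y in range(-16,17,4) if (abs(k[:,1]-y)<1.).any()]; print(np.round(b,1))
kk=q[(q[:,2]>-44)&(q[:,2]<-40)]; print(kk.min(0),kk.max(0))
c=im[180:400,200:440]; save('knc.png',cv2.resize(np.clip(c.astype(float)*3,0,255).astype(np.uint8),(654,600)))
E
python3 goto.py 472.6 252 50.5 3
```

```text
27.45 [473.  251.7  89.3] [ 3.142e+00  1.000e-03 -2.992e+00] [-0.46  0.41 -0.1   1.94  0.05  0.79  1.13]
7533 [ -4.98966891 -21.10253935 -59.99040545] [ 20.30257122  20.59656838 -14.09260688] (array([ 559,  522,  471,  476, 2621,  491,  320,  105, 1057,  475,  407,
         29,    0]), array([-60, -56, -52, -48, -44, -40, -36, -32, -28, -24, -20, -16, -12,
        -8]))
[13.4 16.8 18.8 20.1 20.3 19.8 18.9 16.4 12.8]
[ -4.98966891 -20.99962778 -43.99407834] [ 19.68204955  20.53186066 -40.02436126]
t 27.6 tcp [472.9 252.1  89.3] rot [ 3.1415e+00  3.0000e-04 -2.9913e+00] gap 14.5 F [-0.5 -0.3 -0.7] q [-0.46  0.41 -0.1   1.94  0.05  0.79  1.13]
shift [ 2.700e-01 -3.000e-02  3.877e+01]
```

View pics/knc.png

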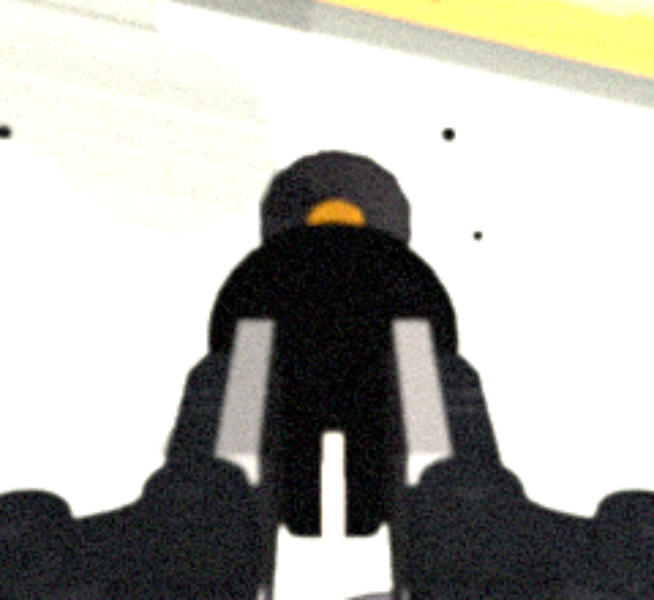

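Emit:
send_rows --moves "0.0003 0 0.01 0 0 0 -0.9; 0.0003 0 0.02 0 0 0 -0.9; 0.0003 0 0.024 0 0 0 -0.9; 0.0003 0 0.026 0 0 0 -0.9; 0.0003 0 0.0275 0 0 0 -0.9; 0.0003 0 0.029 0 0 0 -0.9; 0.0003 0 0.03 0 0 0 -0.9; 0.0003 0 0.03 0 0 0 -0.9"

```text
time: 28.6
tcp_pos: [472.2, 252.3, 59.0]
eef_rot: [3.142, 0.0, -2.991]
wrist_force: [0.5, -0.0, -0.9]
finger_gap: 14.4
grip_force: 59.2
```

```bash
python3 goto.py 472.6 252 50.5 3
```

```text
t 28.7 tcp [472.3 252.4  59.1] rot [ 3.1415e+00  1.0000e-04 -2.9906e+00] gap 13.8 F [ 0.3  0.1 -1.2] q [-0.47  0.46 -0.09  1.96  0.06  0.72  1.13]
shift [-0.27 -0.41  8.56]
```

Emit:
send_rows --moves "0 0 0.002 0 0 0 -0.9; 0 0 0.004 0 0 0 -0.9; 0 0 0.006 0 0 0 -0.9; 0 0 0.0075 0 0 0 -0.9; 0 0 0.0085 0 0 0 -0.9; 0 0 0.0085 0 0 0 -0.9; 0 0 0.0085 0 0 0 -0.9"

```text
time: 29.58
tcp_pos: [472.3, 252.4, 50.5]
eef_rot: [3.141, 0.0, -2.991]
wrist_force: [0.8, -0.6, -0.9]
finger_gap: 14.4
grip_force: 59.3
```

```bash
python3 goto.py 472.6 252 45.5 3
```

```text
t 29.675 tcp [472.3 252.4  50.5] rot [ 3.1415e+00  1.0000e-04 -2.9905e+00] gap 14.3 F [ 0.2 -0.7 -1.1] q [-0.47  0.47 -0.09  1.96  0.06  0.71  1.13]
shift [-0.26 -0.43  5.02]
```

```bash
python3 - <<'E'
from h import *
for c in("top","side"):
    im,d=r.camera(c); cal=r.calibration(c); v,u=np.mgrid[0:480,0:640]
    P=atdepth(cal,cal["cam_to_world"],np.c_[u.ravel(),v.ravel()],d.ravel()).reshape(480,640,3)
    for n,x,y in(("L",623.5,295),("S",607.7,86.4)):
        m=(np.hypot(P[...,0]-x,P[...,1]-y)<38)&(P[...,2]>84)&(P[...,2]<110); q=P[m]
        if len(q)<9: print(c,n,len(q)); continue
        print(c,n,len(q),cv2.minEnclosingCircle(q[:,:2].astype(np.float32)),np.percentile(q[:,2],[5,50,98]).round(1),np.linalg.lstsq(np.c_[q[:,:2]-[x,y],np.ones(len(q))],q[:,2],rcond=None)[0].round(3))
E
```

```text
top L 430 ((623.9161987304688, 297.0825500488281), 29.20814323425293) [84.6 89.1 94.7] [-9.0000e-03 -2.0000e-03  8.9267e+01]
top S 241 ((608.5972290039062, 88.84160614013672), 22.20623207092285) [84.9 88.9 94.7] [1.8000e-02 9.0000e-03 8.9023e+01]
side L 204 ((618.0317993164062, 292.0876159667969), 30.33338165283203) [86.1 89.2 92.1] [1.4000e-02 2.3000e-02 8.9306e+01]
side S 180 ((605.3755493164062, 84.30399322509766), 22.860092163085938) [85.4 89.2 91.9] [1.3000e-02 4.7000e-02 8.9245e+01]
```

Emit:
send_rows --moves "0 0 0.0015 0 0 0 -0.9; 0 0 0.003 0 0 0 -0.9; 0 0 0.003 0 0 0 -0.9; 0 0 0.003 0 0 0 -0.9"

```text
time: 30.28
tcp_pos: [472.3, 252.4, 47.7]
eef_rot: [3.142, 0.0, -2.991]
wrist_force: [-1.5, -0.4, 4.4]
finger_gap: 14.8
grip_force: 59.7
```

```bash
python3 goto.py 472.6 252 45.5 2
```

```text
t 30.325 tcp [472.3 252.4  47.7] rot [ 3.1415e+00  2.0000e-04 -2.9906e+00] gap 14.5 F [-1.  -0.9  3.6] q [-0.47  0.48 -0.09  1.96  0.06  0.7   1.12]
shift [-0.22 -0.46  2.16]
```

Emit:
send_rows --moves "0 0 0.001 0 0 0 -0.9; 0 0 0.002 0 0 0 -0.9; 0 0 0.003 0 0 0 -0.9; 0 0 0.0035 0 0 0 -0.9; 0 0 0.0035 0 0 0 -0.9; 0 0 0.0035 0 0 0 -0.9"

```text
time: 31.08
tcp_pos: [472.4, 252.5, 45.2]
eef_rot: [3.142, 0.0, -2.991]
wrist_force: [-3.4, -2.3, 15.5]
finger_gap: 14.6
grip_force: 61.4
```

```bash
python3 goto.py 472.6 252 45.5 2
```

```text
t 31.125 tcp [472.4 252.5  45.2] rot [ 3.1415e+00  4.0000e-04 -2.9905e+00] gap 14.2 F [-3.7 -2.3 15. ] q [-0.47  0.48 -0.09  1.96  0.07  0.7   1.12]
shift [-0.11 -0.51 -0.28]
```

```bash
python3 -c "
from cell import r
print(r.sign_off())"
```

```text
the job is handed in; nothing more can be done
None
```

The job is handed in. Both caps measured level and seated in their burners. The knob went onto the spindle flat to flat and is held pressed with about 16 N, with the spindle at its stop. The verdict was not shown to me.

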